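# Tip the biscuits into the tray on the warming plate

## Task

Bring the empty white tray onto the dark warming plate, centred, square and up against the steel stop below the tilting pan; then swing the pan's crank over so that all three biscuits tip out into the tray, and swing it back until the pan stands upright again. Finally turn the thermostat knob so that its white pointer line is at the long thick mark on the scale. Do not touch the biscuits themselves, do not tip the tray, and leave the other things (pack, jar, steel cup) where they are.

Things in the scene. Friction and masses are not known exactly. Their poses are not given: they have to be found in the camera images.
- tipper: Fixed steel station with the tilting pan. Origin on the table (z=0) straight below the pan's axle; x runs along the axle, the crank is at the -x end, the pan pours towards -y, z up. Yaw within 0.25 rad of 0. A dark warming plate, 250 (x) by 210 (y) mm, flush with the table (no step), is centred at y=-100 mm. Two 12 mm thick uprights at x=-98 and +98 mm rise to 182 mm.
- tipper_hinge (a point): Point on the pan's axle, at its middle, 160 mm above the table. It does not move.
- plate_spot (a point): Point on the table in the tipper's frame (0, -97, 0 mm), axes as the tipper's: where the tray's origin belongs; the tray's side is then 2 mm from the stop face. Up to 25 mm off in x, 15 mm in y and 0.15 rad in yaw is good enough.
- pan (a joint): Tilt of the steel pan about the axle, rad: 0 = upright (as found, a stop), growing as it pours towards the tipper's -y; stop at 1.5. Stiff hinge (0.3 N m, 2 to 5 N at the crank's grip): it stays where it is left. Pan 158 mm long (x), open on top, inner floor 30 mm below the axle from y=-35 to +60 mm, walls to 52 mm above the axle. Tip to 1.4 or more to drain it all.
- pan_bar (a point): Middle of the crank's grip, a level black bar 16 mm thick, 95 mm long, parallel to the axle, 130 mm from the axle line, 165 mm from the pan's middle towards the tipper's -x; the crank arm (14 mm thick) is 50 mm from this point towards the pan. Open fingers straddling it from above can swing it without gripping.
- tray: Loose white plastic tray, 200 (x) by 180 (y) by 50 mm high, open on top, 4 mm walls and floor, rolled rim 10 mm wide and 8 mm deep all round, about 0.3 kg. Origin: centre of its underside. Its rim can be pinched from above or its sides pushed. Starts empty on the table, wholly or mostly off the plate on the tipper's -y side, its y axis within 0.35 rad of world y.
- stop_face (a point): Middle of the steel stop below the pan: a flat face at the tipper's y=+5 mm, across 208 mm in x, 35 mm high (the uprights continue it at its ends). This point is 20 mm above the table.
- pan_lip (a point): Middle of the pouring lip (edge of the sloped -y wall); at tilt 0 it is at (0, -90, 180) mm in the tipper's frame. It turns with the pan and stays at least 65 mm above the table, clear of the tray's rim. Biscuits start to slide at roughly 0.8 to 1.3 rad of tilt and drop into the tray if it stands at plate_spot.
- crank_start (a point): Fixed point where pan_bar is at tilt 0: (-165, +89, 255) mm in the tipper's frame. At tilt q the bar's (y, z) from the axle is 130 mm times (sin(0.75-q), cos(0.75-q)): it goes over the top (290 mm above the table) and ends at y=-89 mm.
- knob_mark (a point): The long thick mark (20 x 6 mm, black) on the box's top, 40 mm above the table, 56 mm from the knob's axis.
- biscuit1: Hard brown baked bar, 38 x 64 x 28 mm (x, y, z), 60 g, loose in the pan. Origin at its centre.
- biscuit2: As biscuit1.
- biscuit3: As biscuit1.
- thermo: Fixed grey thermostat box, 140 x 140 x 40 mm high, with the knob on its top. Origin under its centre, z up.
- knob (a joint): Angle of the thermostat knob, rad, growing clockwise seen from above, 0 to 4.6, slight friction (0.04 N m), stays where left. At 0 its white pointer line points to the box's -x. Ten marks stand every 0.46 rad from 0; the long thick one is at 2.3. It must end within 0.15 of 2.3 and starts between 0.9 and 1.6.
- knob_grip (a point): On the knob's vertical axis, 77 mm above the table: the height to grip. The grip is an upright bar 57 mm long, 14 mm thick and 32 mm tall (top 84 mm above the table); at joint value q its length lies along the box's x axis turned by -q about z.
- pack: Bystander: pastry pack with white base, 120 x 100 x 62 mm. Origin under its centre.
- jar: Bystander: lidded jar, 70 mm wide, 100 mm high. Origin under its centre.
- mug: Bystander: steel cup, 80 mm wide, 90 mm high. Origin under its centre.
Not all that is in view belongs to the job. What is shaped like the biscuit3 but purple is not meant. Leave any blue look-alike of the thermo alone.

How it is judged:
On the way, in this order (a step that is already met when the one before it is completed fails the run):
1. the tray stands on the warming plate against the stop, the pan still upright (x of tray in the frame of plate_spot between -0.025 and 0.025 m and y of tray in the frame of plate_spot between -0.015 and 0.015 m and angle between the y axis of tray and the y axis of tipper, either way round below 0.15 rad and height (world z) of tray below 0.006 m and angle between tray's own z axis and vertical below 0.06 rad and value of joint pan below 0.1 rad), for 0.2 s.
2. all three biscuits lie in the tray (x of biscuit1 in the frame of tray between -0.095 and 0.095 m and y of biscuit1 in the frame of tray between -0.085 and 0.085 m and z of biscuit1 in the frame of tray between 0.005 and 0.065 m and linear speed of each of biscuit1, biscuit2, biscuit3 below 0.05 m/s and x of biscuit2 in the frame of tray between -0.095 and 0.095 m and y of biscuit2 in the frame of tray between -0.085 and 0.085 m and z of biscuit2 in the frame of tray between 0.005 and 0.065 m and x of biscuit3 in the frame of tray between -0.095 and 0.095 m and y of biscuit3 in the frame of tray between -0.085 and 0.085 m and z of biscuit3 in the frame of tray between 0.005 and 0.065 m), for 0.2 s.
3. the pan stands upright again (value of joint pan below 0.1 rad), for 0.2 s.
4. the knob points to the long mark (value of joint knob between 2.15 and 2.45 rad), for 0.2 s.
At the end, for the whole second after the job is handed in: The tray stands flat on the warming plate within 30 mm (along the stop) and 18 mm (off it) of plate_spot and square within 0.15 rad, all three biscuits rest inside it, the pan is within 0.1 rad of upright, the knob is within 0.15 rad of the long mark (2.3), and all is at rest (all of step 2 and all of step 4 and x of tray in the frame of plate_spot between -0.03 and 0.03 m and y of tray in the frame of plate_spot between -0.018 and 0.018 m and angle between the y axis of tray and the y axis of tipper, either way round below 0.15 rad and height (world z) of tray below 0.006 m and angle between tray's own z axis and vertical below 0.06 rad and value of joint pan below 0.1 rad and linear speed of tray below 0.02 m/s); the robot touches nothing.
It fails at once if a biscuit was touched by the robot (contact force between any of the fingers, the arm and biscuit1 above 0.5 N or contact force between any of the fingers, the arm and biscuit2 above 0.5 N or contact force between any of the fingers, the arm and biscuit3 above 0.5 N).
It fails at once if the tray was tipped (angle between tray's own z axis and vertical above 0.4 rad).
It fails at once if a bystander was disturbed (distance of any of pack, jar, mug from where it was at the start of the episode above 0.03 m).
It also fails if it takes over 72 s, if anything falls off the work surface, if the arm or the gripper's body presses on something with over 40 N, if the wrist force passes 120 N, or if a joint passes its speed limit or range.

## Robot

A 6-joint arm with a two-finger parallel gripper is mounted at the origin on the work surface. World frame = base frame: x ahead of the robot, y to its left, z up, the work surface at z = 0. Lengths are in m, angles in rad, forces in N, time in s.
With the tool pointing down it reaches from about 0.375 to 0.975 m from the base axis. Payload 3.8 kg.
Tool frame: the origin (TCP) lies at the very end of the fingers, on their centre line; the grasp point (between the pads) lies 19 mm behind it; z points along the fingers, y is the line along which they close (so a half turn about z gives the same grasp; the last joint's range is limited). The gripper opens to 85 mm and grips with 20 to 120 N. Pads are 22 mm wide; open, the fingers measure 114 mm over their backs; the gripper's body (76 mm by 85 mm) begins 54 mm behind the grasp point. The pads swing forward as they close: fully open they stand 13 mm farther back than shut.
Start: joints at [1.16, 0.264, 1.604, -0, 1.274, -0.037], TCP at [0.246, 0.628, 0.192] pointing down, gripper open.
Joint ranges: [-2.63, 2.63], [-0.94, 2.18], [0.31, 2.57], [-1.31, 4.45], [0, 2.66], [-2.55, 2.55]. Speed limits (rad/s): [2.57, 2.57, 3.14, 3.14, 3.14, 3.14].

## Interface

Orientations are given as a rotation vector (axis times angle).
In Python, from workcell import bot, vision gives the robot as it stands. The module is installed in compiled form; this text tells all that it offers.
- The arm moves only by the tool play_rows, never from a script. Its argument "moves" is a list that holds one entry, the list of rows, each a list of 7 numbers: the turn, a rotation vector about the tool's x, y, z as a fraction of full scale, then the shift along the tool's x, y, z as a fraction of full scale, then the finger opening in mm, from 0 to 85.4. In form: [[[ax, ay, az, x, y, z, jaw], ...]]. A call has 1 to 5 rows; each row shifts and turns the commanded pose from where the row before left it, along the tool's axes as they then stand; what a row does not reach is not made up. Full scale, the value 1, is 0.1 m for a shift and 0.5 rad for a turn. A row lasts 1/12 s, in which the tool goes at most 41.7 mm and 7.16 degrees, less where a joint would pass 70% of its speed; a pose out of reach is approached as far as the arm can. A call with a number of a shift or a turn outside -1 to 1 is refused whole. A call with a gripper value outside its range is refused whole. The fingers move at their own pace and stop on an object; "newtons" is the grip in N (left out, the last holds). Time passes only in rows, so rows that do not move let the fingers close. It gives the time, the measured TCP pose, the force, the opening and the grip force at its end, in the units of the state.
- bot.read_state(): the state, without advancing time (a new reading comes with each control period).
- vision.read_camera(name): name is "scene" or "top"; returns a dict with "image" (480x640x3 uint8, red, green, blue), "depth" (480x640 float32, m along the optical axis (not along the pixel's ray), 0 where there is no reading), "K" (3x3 intrinsics, pixels), "dist" ([k1, k2, p1, p2, k3] as OpenCV has them; the pictures are not rectified), "R" (3x3) and "t" (3): a world point X has camera coordinates R X + t. Camera axes: x right, y down, z forward; pixel columns grow to the right and rows downward; lengths in m; the calibration is good to about 2 mm. A picture is of the moment at which its call begins.
- bot.finish_job(): hands the job in; it is judged then, once.
The state is a dict: "time": time; "q": joint angles; "joint_vel": joint speeds; "joint_torque": joint torques, N m; "tool_pos": TCP position; "tcp_rot": TCP orientation; "wrist_force": force on the tool from outside, world axes, zero at the start; "torque": the same for the moment, N m; "width": opening from 0.0 (shut) to 1.0 (fully open); "grip_force": force on a finger pad.
Only numpy, scipy, OpenCV 4.12 (cv2) and the standard library are available. Lean on these libraries where they do the work, as an engineer would, in place of code of your own. Each camera call takes 0.05 s, during which the arm holds its last target. There are 200 camera calls.

## Working session

There is one attempt and no reset: what is moved stays moved. The work goes in short steps, Python scripts to look and compute and a tool call to move; the robot and the scene stay as the last step left them, time stands still between calls to the robot, and variables do not carry over. Pictures are saved under pics/ and viewed, at most 10 in all, crops included, and the job is handed in when it is done.

Besides the shell and the picture viewer there is one more tool, called after "Emit:" in YAML: its name, and indented under it one key for each argument. play_rows: Moves the arm, as the interface text tells. Its arguments: {"type":"object","properties":{"moves":{"type":"array","items":{"type":"array","items":{"type":"array","items":{"type":"number"}}}},"newtons":{"type":"number"}},"required":["moves"]}

```bash
mkdir -p pics
python3 - <<'E'
from workcell import bot, vision
import cv2, numpy as np, pickle
s=bot.read_state(); print({k:np.round(v,3) for k,v in s.items()})
d={n:vision.read_camera(n) for n in("scene","top")}
pickle.dump(d,open("a.pkl","wb"))
for n in d:
    cv2.imwrite(f"pics/{n}0.png",d[n]["image"][...,::-1]); print(n,d[n]["K"],d[n]["dist"],d[n]["R"].round(3),(-d[n]["R"].T@d[n]["t"]).round(3))
E
```

```text
{'time': np.float64(0.0), 'q': array([ 1.16 ,  0.265,  1.605,  0.   ,  1.274, -0.037]), 'joint_vel': array([-0.   , -0.002,  0.   , -0.003,  0.001,  0.   ]), 'joint_torque': array([ 1.0000e-03, -5.1512e+01, -3.6732e+01,  0.0000e+00,  1.3000e-02,
       -0.0000e+00]), 'tool_pos': array([0.246, 0.628, 0.19 ]), 'tcp_rot': array([-5.840e-01, -3.086e+00,  3.000e-03]), 'wrist_force': array([-0.133, -0.813,  0.033]), 'torque': array([-0.03 , -0.018, -0.044]), 'grip_force': np.float64(0.0), 'width': np.float64(1.002)}
scene [[491.28163476   0.         313.66391689]
 [  0.         491.28163476 241.58376617]
 [  0.           0.           1.        ]] [0.02717804 0.         0.         0.         0.        ] [[-0.313  0.95  -0.012]
 [ 0.805  0.259 -0.533]
 [-0.504 -0.176 -0.846]] [1.088 0.258 1.14 ]
top [[448.08328597   0.         321.22195383]
 [  0.         448.08328597 236.46209902]
 [  0.           0.           1.        ]] [-0.01768652  0.          0.          0.          0.        ] [[-0.033 -0.999  0.001]
 [-0.974  0.032 -0.222]
 [ 0.222 -0.009 -0.975]] [0.295 0.05  1.177]
```

View pics/scene0.png

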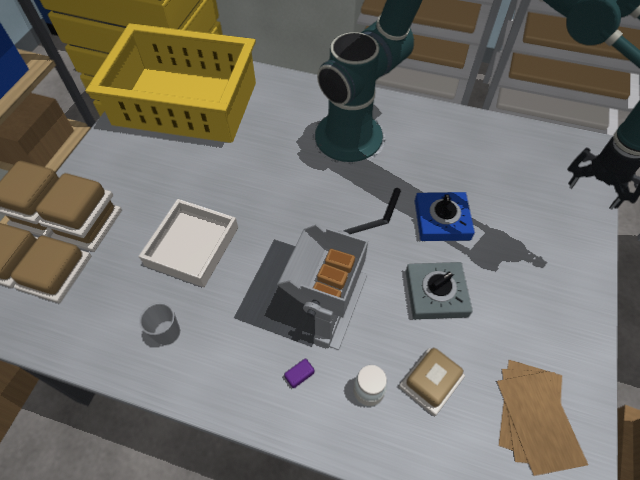

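View pics/top0.png

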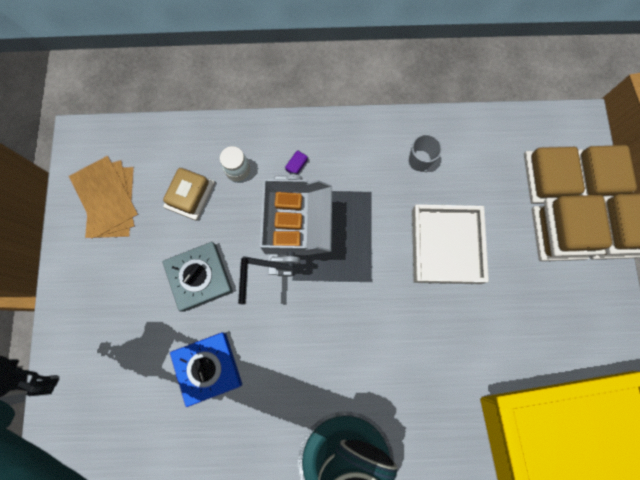

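The scene image shows the pan station at about (325,280), the white tray at (190,242), grey thermostat (438,290), blue look-alike (445,215) and purple look-alike (299,373). In the top view, the tray is at (450,245), the dark plate's outer corners at (372,191) and (371,282), the grey box at (196,276) and the blue one at (206,370). The grey box is the thermo, because the blue one is to be left alone. The brown bars in the pan are the biscuits.

```bash
cat > h.py <<'E'
import numpy as np, cv2
def ray(c,uv,z):
    p=cv2.undistortPoints(np.float64(uv).reshape(-1,1,2),c["K"],c["dist"]).reshape(-1,2)
    d=np.c_[p,np.ones(len(p))]@c["R"]; o=-c["R"].T@c["t"]
    return (o+d*((z-o[2])/d[:,2])[:,None])[:,:2]
def proj(c,P):
    return cv2.projectPoints(np.float64(P).reshape(-1,1,3),cv2.Rodrigues(c["R"])[0],c["t"],c["K"],c["dist"])[0].reshape(-1,2)
def big(mask,near):
    cs,_=cv2.findContours(mask.astype(np.uint8),cv2.RETR_EXTERNAL,cv2.CHAIN_APPROX_NONE)
    cs=[c for c in cs if cv2.contourArea(c)>150]
    return min(cs,key=lambda c:np.hypot(*(c.reshape(-1,2).mean(0)-near)))
def rect(c,mask,near,z):
    k=big(mask,near).reshape(-1,2); w=ray(c,k,z).astype(np.float32)
    return cv2.minAreaRect(w*1000)
E
python3 - <<'E'
import pickle,cv2,numpy as np
from h import *
d=pickle.load(open("a.pkl","rb"))
for n,tn,pn,bn in(("top",(450,245),(345,240),(196,276)),("scene",(190,242),(265,300),(438,290))):
    c=d[n]; im=c["image"].astype(int); v=im.max(2); sat=v-im.min(2)
    print(n,"tray",rect(c,(v>195)&(sat<35),tn,.05))
    m=(v<95)&(sat<25)
    k=big(m,pn); a=cv2.approxPolyDP(k,5,True).reshape(-1,2)
    print("plate",[(p.tolist(),w.round(3).tolist()) for p,w in zip(a,ray(c,a,0))])
    g=(im[...,2]-im[...,0]>8)&(sat<45)&(v<140)
    k=big(g,bn); a=cv2.approxPolyDP(k,4,True).reshape(-1,2)
    print("box",rect(c,g,bn,.04),a.tolist(),ray(c,a,.04).round(3).tolist())
    print(im[pn[1],pn[0]],im[pn[1]-60,pn[0]-0],im[bn[1]+25,bn[0]+3])
i=d["top"]["image"][...,::-1]; j=d["scene"]["image"][...,::-1]
r=lambda x:cv2.resize(x,(400,400),interpolation=cv2.INTER_CUBIC)
cv2.imwrite("pics/knob.png",np.hstack([r(i[236:316,156:236]),r(j[250:330,398:478])]))
cv2.imwrite("pics/pan.png",cv2.resize(i[150:310,220:400],(675,600),interpolation=cv2.INTER_CUBIC))
E
```

```text
top tray ((526.6497802734375, -294.04058837890625), (181.80467224121094, 201.98385620117188), 86.94772338867188)
plate [([370, 193], [0.682, -0.099]), ([332, 192], [0.688, 0.006]), ([330, 251], [0.523, 0.018]), ([262, 248], [0.537, 0.2]), ([297, 256], [0.512, 0.106]), ([297, 262], [0.496, 0.107]), ([243, 257], [0.514, 0.25]), ([238, 302], [0.395, 0.263]), ([245, 302], [0.395, 0.245]), ([248, 263], [0.497, 0.237]), ([290, 270], [0.475, 0.126]), ([296, 279], [0.45, 0.11]), ([370, 280], [0.441, -0.085])]
box ((461.81689453125, 354.3572082519531), (146.25592041015625, 151.02426147460938), 19.754236221313477) [[219, 243], [175, 256], [205, 257], [212, 271], [210, 257], [205, 257], [211, 244], [229, 289], [180, 311], [235, 290]] [[0.546, 0.306], [0.515, 0.419], [0.51, 0.342], [0.473, 0.323], [0.509, 0.329], [0.51, 0.342], [0.544, 0.327], [0.425, 0.279], [0.374, 0.401], [0.422, 0.263]]
[45 49 53] [167 174 182] [118 140 144]
scene tray ((523.4618530273438, -290.8598327636719), (177.05674743652344, 198.8954620361328), 86.90473175048828)
plate [([274, 240], [0.437, -0.085]), ([234, 317], [0.682, -0.099]), ([328, 347], [0.684, 0.148]), ([314, 338], [0.673, 0.109]), ([331, 339], [0.662, 0.149]), ([366, 248], [0.385, 0.163]), ([342, 301], [0.557, 0.145]), ([278, 284], [0.561, -0.027]), ([294, 246], [0.439, -0.026])]
box ((463.87542724609375, 367.03955078125), (139.84791564941406, 138.4130096435547), 20.238468170166016) [[460, 262], [408, 264], [416, 313], [471, 311]] [[0.377, 0.406], [0.423, 0.281], [0.551, 0.328], [0.505, 0.453]]
[68 70 74] [148 150 155] [50 55 55]
```

View pics/knob.png

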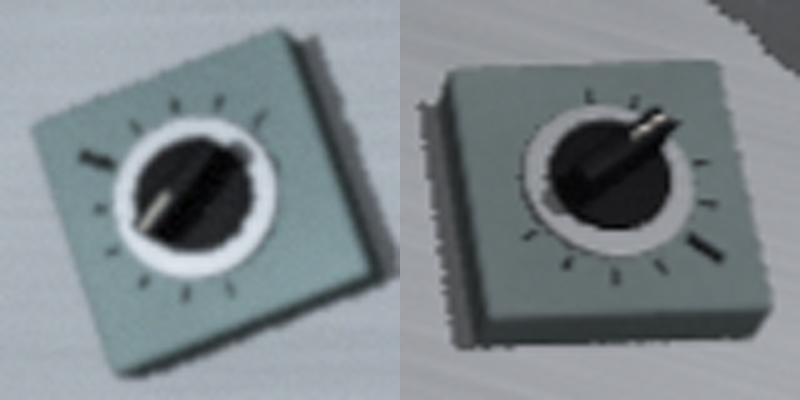

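View pics/pan.png

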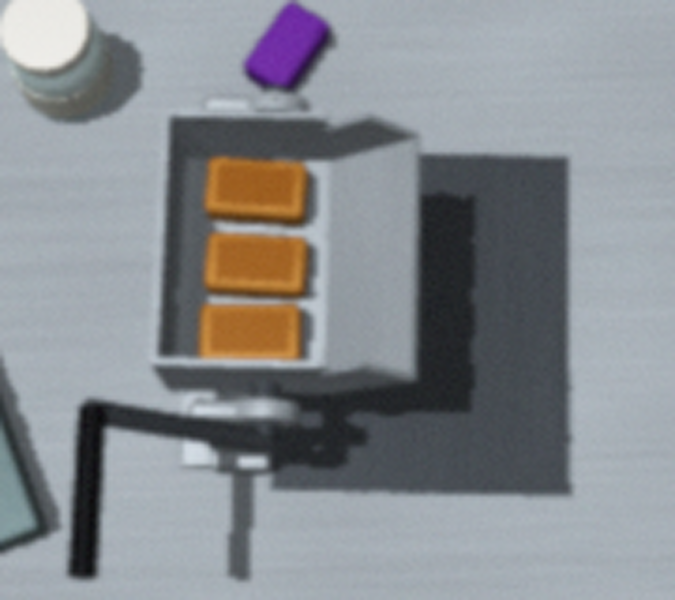

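The crops confirm the grey box: its pointer is lower-left of the knob centre, the long thick mark is upper-left at (97,160) in the left crop, and no blue is present. The pan crop shows three brown biscuits, the crank grip at lower-left, and the plate's outer corners at about (568,157) and (570,493).

```bash
cat >> h.py <<'E'
class T: pass
def frame(o,a):
    return np.array([[np.cos(a),-np.sin(a)],[np.sin(a),np.cos(a)]]),np.array(o)
E
python3 - <<'E'
import pickle,cv2,numpy as np
from h import *
d=pickle.load(open("a.pkl","rb"))
t,s=d["top"],d["scene"]
A=ray(t,[(371.6,192.1),(372,281.6)],0); B=ray(s,[(233,317.5),(273.5,239.5)],0); print(A,B)
for C in(A,B):
    m=C.mean(0); v=C[0]-C[1]; a=np.arctan2(v[1],v[0]); R,_=frame(m,a); o=m+R@[0,.205]
    print(np.linalg.norm(v),"yaw",a,"o",o,"spot",o+R@[0,-.097])
    R,_=frame(o,a)
    P=[(*(o+R@[x,y]),z) for x,y,z in((-.165-.0475,.089,.255),(-.115,.089,.255),(-.165,.089,.255))]
    print(proj(t,P).round(1).tolist(),proj(s,P).round(1).tolist())
    print("tray in tipper",R.T@(np.array([.5266,-.294])-o),R.T@(np.array([.5235,-.2909])-o))
# knob: pointer line (bright) on bar top z=.084
for c,n,b in((t,"top",(176,256,216,296)),(s,"scene",(418,265,462,310))):
    im=c["image"].astype(int);
    k=proj(c,[(.464,.367,.084),(.464,.367,.04)]);print(n,"axis px",k.round(1).tolist())
print("ptr top",ray(t,[(156+145/5,236+228/5),(156+168/5,236+195/5)],.084), "scene", ray(s,[(398+(632-400)/5,250+137/5),(398+(664-400)/5,250+117/5)],.084))
print("bar ends top",ray(t,[(156+145/5,236+228/5),(156+240/5,236+155/5)],.084))
print("mark top",ray(t,[(156+97/5,236+160/5)],.04),"scene",ray(s,[(398+305/5,250+249/5)],.04))
E
```

```text
[[ 0.68401784 -0.10315197]
 [ 0.43681049 -0.08973113]] [[ 0.68389602 -0.10106596]
 [ 0.43627575 -0.08655832]]
0.2475713851130461 yaw -0.05423660037591963 o [0.57152722 0.10825701] spot [0.56626884 0.01139964]
[[242.0, 306.4], [244.7, 259.3], [243.3, 283.2]] [[396.7, 187.4], [384.2, 220.3], [390.7, 203.1]]
tray in tipper [-0.02305479 -0.40410102] [-0.02631829 -0.40117363]
0.24804490331913956 yaw -0.058521368742194664 o [0.57207592 0.11083692] spot [0.56640259 0.01400298]
[[240.3, 306.0], [243.3, 258.9], [241.7, 282.8]] [[398.1, 188.1], [385.4, 221.0], [392.1, 203.8]]
tray in tipper [-0.02171998 -0.40680368] [-0.02499599 -0.4038903 ]
top axis px [[189.8, 272.5], [194.7, 274.9]]
scene axis px [[442.3, 278.5], [438.6, 286.8]]
ptr top [[0.44180703 0.37797617]
 [0.45773438 0.36718538]] scene [[0.45949101 0.37115456]
 [0.44383841 0.38388167]]
bar ends top [[0.44180703 0.37797617]
 [0.47646215 0.33221461]]
mark top [[0.48356947 0.41702511]] scene [[0.483936   0.42059038]]
```

Emit:
play_rows:
  moves:
    - [[0, 0, -0.128, 0, 0, -0.36, 85], [0, 0, -0.128, 0, 0, -0.36, 85], [0, 0, -0.128, 0, 0, -0.36, 85], [0, 0, -0.128, 0, 0, -0.36, 85], [0, 0, -0.128, 0, 0, -0.36, 85]]

```text
time: 0.52
tool_pos: [0.2463, 0.6279, 0.3725]
tcp_rot: [-0.079, -3.14, 0.002]
wrist_force: [0.8, -0.3, 0.7]
width: 0.993
grip_force: 0.0
```

Emit:
play_rows:
  moves:
    - [[0, 0, 0, -0.2, -0.3, 0, 85], [0, 0, 0, -0.2, -0.3, 0, 85], [0, 0, 0, -0.2, -0.3, 0, 85], [0, 0, 0, -0.2, -0.3, 0, 85], [0, 0, 0, -0.2, -0.3, 0, 85]]

```text
time: 0.93
tool_pos: [0.3386, 0.4716, 0.371]
tcp_rot: [-0.083, -3.14, 0.001]
wrist_force: [0.5, 0.7, 0.3]
width: 0.999
grip_force: 0.0
```

Emit:
play_rows:
  moves:
    - [[0, 0, 0, -0.2, -0.3, 0, 85], [0, 0, 0, -0.2, -0.3, 0, 85], [0, 0, 0, -0.2, -0.3, 0, 85], [0, 0, 0, -0.2, -0.3, 0, 85], [0, 0, 0, -0.2, -0.3, 0, 85]]

```text
time: 1.35
tool_pos: [0.4304, 0.3163, 0.3711]
tcp_rot: [-0.084, -3.14, 0.001]
wrist_force: [0.9, 0.9, 0.9]
width: 0.994
grip_force: 0.0
```

Emit:
play_rows:
  moves:
    - [[0, 0, 0, -0.2, -0.3, 0, 85], [0, 0, 0, -0.2, -0.3, 0, 85], [0, 0, 0, -0.2, -0.3, 0, 85], [0, 0, 0, -0.2, -0.3, 0, 85], [0, 0, 0, -0.2, -0.3, 0, 85]]

```text
time: 1.77
tool_pos: [0.5222, 0.1612, 0.3711]
tcp_rot: [-0.085, -3.14, 0.0]
wrist_force: [0.5, 0.0, 0.1]
width: 0.991
grip_force: 0.0
```

Emit:
play_rows:
  moves:
    - [[0, 0, 0, -0.02, -0.36, 0, 85], [0, 0, 0, -0.02, -0.36, 0, 85], [0, 0, 0, -0.02, -0.36, 0, 85], [0, 0, 0, -0.02, -0.36, 0, 85], [0, 0, 0, -0.02, -0.36, 0, 85]]

```text
time: 2.18
tool_pos: [0.5216, -0.0191, 0.3711]
tcp_rot: [-0.084, -3.14, -0.0]
wrist_force: [0.6, -0.1, 0.7]
width: 0.997
grip_force: 0.0
```

Emit:
play_rows:
  moves:
    - [[0, 0, 0, -0.02, -0.36, 0, 85], [0, 0, 0, -0.02, -0.36, 0, 85], [0, 0, 0, -0.02, -0.36, 0, 85], [0, 0, 0, -0.02, -0.36, 0, 85], [0, 0, 0, -0.02, -0.36, 0, 85]]

```text
time: 2.6
tool_pos: [0.5219, -0.1993, 0.3711]
tcp_rot: [-0.085, -3.14, -0.001]
wrist_force: [0.8, 0.5, 0.3]
width: 0.993
grip_force: 0.0
```

Emit:
play_rows:
  moves:
    - [[0, 0, 0, -0.02, -0.36, 0, 85], [0, 0, 0, -0.02, -0.36, 0, 85], [0, 0, 0, -0.02, -0.36, 0, 85], [0, 0, 0, -0.02, -0.36, 0, 85], [0, 0, 0, 0, 0, 0, 85]]

```text
time: 3.02
tool_pos: [0.5213, -0.3478, 0.3693]
tcp_rot: [-0.093, -3.137, 0.003]
wrist_force: [-0.1, 0.1, -0.3]
width: 0.998
grip_force: 0.0
```

Emit:
play_rows:
  moves:
    - [[0, 0, 0, 0, -0.3, 0.2, 85], [0, 0, 0, 0, 0, 0.36, 85], [0, 0, 0, 0, 0, 0.36, 85], [0, 0, 0, 0, 0, 0.36, 85], [0, 0, 0, 0, 0, 0.36, 85]]

```text
time: 3.43
tool_pos: [0.5206, -0.3714, 0.2056]
tcp_rot: [-0.085, -3.14, -0.001]
wrist_force: [-0.1, -0.0, -0.1]
width: 0.997
grip_force: 0.0
```

Emit:
play_rows:
  moves:
    - [[0, 0, 0, 0, 0, 0.36, 85], [0, 0, 0, 0, 0, 0.36, 85], [0, 0, 0, 0, 0, 0.36, 85], [0, 0, 0, 0, 0, 0.2, 85], [0, 0, 0, 0, 0, 0, 85]]

```text
time: 3.85
tool_pos: [0.5165, -0.3678, 0.0722]
tcp_rot: [-0.084, -3.13, -0.012]
wrist_force: [-0.5, 0.9, -0.2]
width: 0.996
grip_force: 0.0
```

Emit:
play_rows:
  moves:
    - [[0, 0, 0, -0.04, -0.1, 0, 85], [0, 0, 0, 0, 0, 0.1, 85], [0, 0, 0, 0, 0, 0.15, 85], [0, 0, 0, 0, 0, 0.15, 85], [0, 0, 0, 0, 0, 0, 85]]

```text
time: 4.27
tool_pos: [0.5244, -0.3822, 0.0388]
tcp_rot: [-0.085, -3.14, -0.001]
wrist_force: [-0.8, -0.4, -0.3]
width: 0.993
grip_force: 0.0
```

Run:
```python
from workcell import bot,vision
import numpy as np,cv2
s=bot.read_state();print(s["q"].round(3),s["tool_pos"].round(4),s["tcp_rot"].round(4),s["joint_vel"].round(3))
c=vision.read_camera("scene")
cv2.imwrite("pics/g.png",cv2.resize(c["image"][130:330,60:320,::-1],(780,600)))
```

```text
[-0.668  0.345  1.797 -0.     1.    -2.185] [ 0.5244 -0.3822  0.0388] [-8.5000e-02 -3.1398e+00 -7.0000e-04] [ 0.001 -0.019 -0.01  -0.002  0.042  0.002]
```

View pics/g.png

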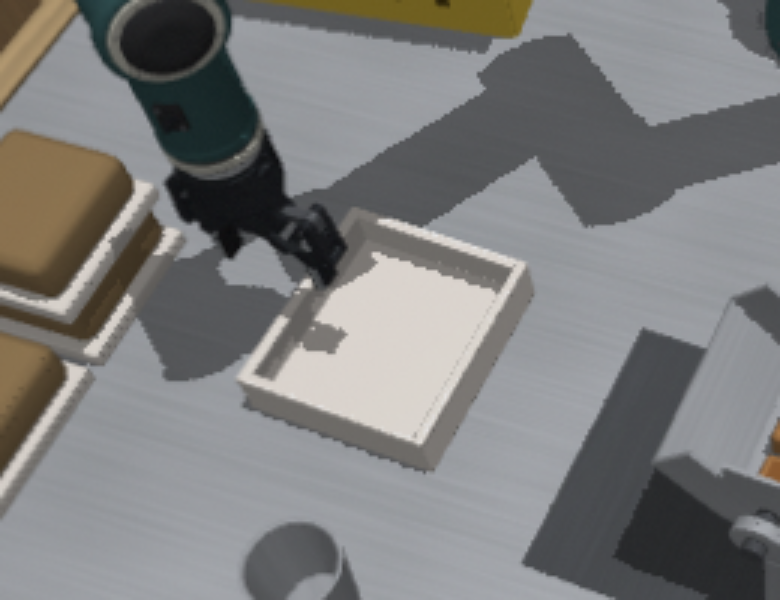

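The fingers straddle the middle of the tray's -y rim (around (325,270) in the crop): one inside, one outside, clear of the bun stack.

Emit:
play_rows:
  moves:
    - [[0, 0, 0, 0.04, 0.05, 0.06, 85], [0, 0, 0, 0, 0, 0.06, 60], [0, 0, 0, 0, 0, 0, 30], [0, 0, 0, 0, 0, 0, 0], [0, 0, 0, 0, 0, 0, 0]]
  newtons: 30

```text
time: 4.73
tool_pos: [0.5212, -0.3771, 0.0282]
tcp_rot: [0.084, 3.14, -0.001]
wrist_force: [0.4, 0.3, 0.2]
width: 0.448
grip_force: 0.0
```

Emit:
play_rows:
  moves:
    - [[0, 0, 0, 0, 0, 0, 0], [0, 0, 0, 0, 0, 0, 0], [0, 0, 0, 0, 0, 0, 0], [0, 0, 0, 0, 0, 0, 0], [0, 0, 0, 0, 0, 0, 0]]

```text
time: 5.15
tool_pos: [0.5209, -0.3769, 0.0276]
tcp_rot: [0.085, 3.14, -0.0]
wrist_force: [0.4, -0.3, 0.3]
width: -0.001
grip_force: 0.0
```

Run:
```python
from workcell import bot,vision
import numpy as np,cv2
from h import *
c=vision.read_camera("scene"); t=vision.read_camera("top")
a=cv2.resize(c["image"][180:300,120:260,::-1],(400,343),interpolation=cv2.INTER_CUBIC);b=cv2.resize(t["image"][180:300,400:540,::-1],(400,343),interpolation=cv2.INTER_CUBIC)
cv2.imwrite("pics/g2.png",np.hstack([a,b]))
for n,c,tn in(("s",c,(190,242)),("t",t,(450,245))):
    im=c["image"].astype(int);v=im.max(2);m=(v>195)&(v-im.min(2)<35); print(rect(c,m,tn,.05)); print(proj(c,[(.5209,-.3769,.028)]))
```

```text
((523.9014282226562, -290.3673400878906), (178.70706176757812, 199.21981811523438), 86.48875427246094)
[[161.54869316 231.41204138]]
((449.7837829589844, 2.81317138671875), (1520.9554443359375, 935.360107421875), 89.918212890625)
[[480.38553546 244.64342982]]
```

View pics/g2.png

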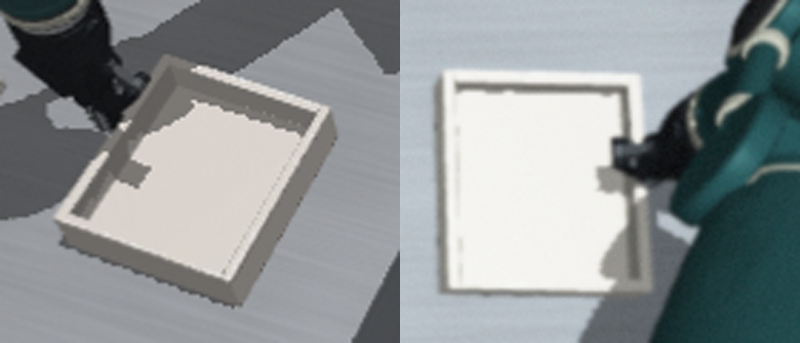

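Run:
```python
from workcell import bot,vision
import numpy as np,cv2
from h import *
s=bot.read_state();print(s["width"],s["grip_force"],s["tool_pos"])
c=vision.read_camera("scene"); 
uv=np.stack(np.meshgrid(np.arange(640),np.arange(480)),-1).reshape(-1,2)
p=cv2.undistortPoints(uv.reshape(-1,1,2).astype(float),c["K"],c["dist"]).reshape(-1,2)
z=c["depth"].reshape(-1); W=(np.c_[p,np.ones(len(p))]*z[:,None]-c["t"])@c["R"]
np.save("W.npy",W)
W=W.reshape(480,640,3);im=c["image"]
for v in range(216,238,2):
    print(v,[(u,*(W[v,u]*1000).round().astype(int).tolist(),int(im[v,u].max())) for u in range(152,176,4)])
# tray rim points at world x~.6
m=(abs(W[...,0]-.60)<.003)&(W[...,1]<-.15)&(W[...,1]>-.42)&(W[...,2]<.1)
q=W[m];q=q[np.argsort(q[:,1])];print((q[:,1:]*1000).round().astype(int).tolist())
```

```text
0.002807520769244864 0.0 [ 0.52084886 -0.37680115  0.02758422]
216 [(152, 532, -370, 118, 21), (156, 531, -359, 122, 21), (160, 535, -341, 135, 21), (164, 534, -329, 139, 22), (168, 482, -371, 50, 124), (172, 465, -374, 27, 98)]
218 [(152, 529, -378, 101, 26), (156, 531, -362, 112, 18), (160, 533, -346, 121, 20), (164, 489, -380, 47, 107), (168, 487, -369, 49, 109), (172, 468, -375, 20, 98)]
220 [(152, 531, -379, 95, 68), (156, 527, -370, 94, 42), (160, 521, -362, 90, 20), (164, 496, -376, 48, 121), (168, 490, -369, 43, 98), (172, 471, -375, 15, 98)]
222 [(152, 487, -433, 1, 108), (156, 530, -370, 89, 72), (160, 524, -362, 84, 21), (164, 503, -372, 51, 148), (168, 488, -375, 28, 99), (172, 474, -375, 9, 99)]
224 [(152, 492, -430, 0, 146), (156, 529, -374, 76, 80), (160, 527, -363, 79, 49), (164, 507, -371, 48, 165), (168, 491, -374, 23, 98), (172, 475, -377, 0, 107)]
226 [(152, 498, -427, 0, 91), (156, 495, -417, -1, 105), (160, 516, -378, 48, 122), (164, 1088, 258, 1140, 102), (168, 493, -375, 16, 103), (172, 485, -370, 7, 142)]
228 [(152, 506, -422, 3, 91), (156, 501, -413, 0, 94),
[... 1038 characters left out ...]
47], [-208, 51], [-208, 48], [-207, 38], [-207, 20], [-207, -3], [-206, 25], [-206, 10], [-206, 1], [-206, 50], [-206, 29], [-206, 33], [-205, 9], [-205, 15], [-205, 48], [-205, 37], [-205, 40], [-205, 7], [-204, -1], [-204, 47], [-203, 1], [-202, 0], [-201, 0], [-199, -1], [-197, 2], [-197, 0], [-197, -3], [-195, -3], [-193, -4], [-193, -1], [-191, -2], [-188, 2], [-187, 2], [-186, -1], [-185, -2], [-183, -1], [-181, 1], [-180, -2], [-179, -2], [-178, -4], [-177, -3], [-175, 1], [-175, -2], [-173, 1], [-172, -1], [-172, 3], [-170, 2], [-169, 0], [-168, 0], [-167, -2], [-166, 2], [-166, 0], [-163, -1], [-161, 1], [-160, 3], [-159, 0], [-156, 2], [-155, -1], [-154, -2], [-151, -5], [-151, 0]]
```

Emit:
play_rows:
  moves:
    - [[0, 0, 0, 0, 0, -0.1, 85], [0, 0, 0, 0, 0, 0, 85], [0, 0, 0, 0, 0, 0, 85], [0, 0, 0, 0, 0, 0, 85], [0, 0, 0, 0, 0, 0, 85]]

```text
time: 5.72
tool_pos: [0.5208, -0.3768, 0.0377]
tcp_rot: [0.084, 3.14, -0.0]
wrist_force: [0.9, -0.4, 0.1]
width: 0.707
grip_force: 0.0
```

Emit:
play_rows:
  moves:
    - [[0, 0, 0, 0, 0, 0, 85], [0, 0, 0, 0, 0, 0, 85], [0, 0, 0, 0, 0, 0, 85], [0, 0, 0, 0, 0, 0, 85], [0, 0, 0, 0, 0, 0, 85]]

```text
time: 6.13
tool_pos: [0.5207, -0.3768, 0.0374]
tcp_rot: [-0.085, -3.14, -0.0]
wrist_force: [0.7, -0.5, 0.4]
width: 0.994
grip_force: 0.0
```

```bash
cat >> h.py <<'E'
def cloud(c):
    uv=np.stack(np.meshgrid(np.arange(640),np.arange(480)),-1).reshape(-1,1,2).astype(float)
    p=cv2.undistortPoints(uv,c["K"],c["dist"]).reshape(-1,2); z=c["depth"].reshape(-1)
    return ((np.c_[p,np.ones(len(p))]*z[:,None]-c["t"])@c["R"]).reshape(480,640,3)
E
python3 - <<'E'
from workcell import bot,vision
import numpy as np,cv2
from h import *
s=bot.read_state();p=s["tool_pos"];print(s["width"],p,s["q"].round(3))
for n in("scene","top"):
    c=vision.read_camera(n);W=cloud(c);im=c["image"].max(2)
    m=(np.linalg.norm(W[...,:2]-p[:2],axis=-1)<.09)&(im<60)&(W[...,2]>.03)&(W[...,2]<.15)
    q=W[m]; v,u=np.nonzero(m); o=np.argsort(q[:,2])[:14]
    print(n,[(u[i],v[i],*(q[i]*1000).round().astype(int)) for i in o])
    if n=="scene": cv2.imwrite("pics/g3.png",cv2.resize(c["image"][170:270,110:240,::-1],(780,600),interpolation=cv2.INTER_CUBIC))
E
```

```text
0.9935598832603039 [ 0.52074298 -0.37676876  0.03743045] [-0.665  0.336  1.812 -0.     0.993 -2.182]
scene [(np.int64(140), np.int64(214), np.int64(520), np.int64(-422), np.int64(89)), (np.int64(142), np.int64(212), np.int64(514), np.int64(-419), np.int64(91)), (np.int64(139), np.int64(215), np.int64(525), np.int64(-420), np.int64(92)), (np.int64(141), np.int64(212), np.int64(516), np.int64(-419), np.int64(94)), (np.int64(141), np.int64(213), np.int64(519), np.int64(-417), np.int64(94)), (np.int64(143), np.int64(209), np.int64(507), np.int64(-418), np.int64(95)), (np.int64(143), np.int64(210), np.int64(510), np.int64(-415), np.int64(97)), (np.int64(170), np.int64(224), np.int64(529), np.int64(-328), np.int64(97)), (np.int64(142), np.int64(211), np.int64(514), np.int64(-416), np.int64(97)), (np.int64(168), np.int64(225), np.int64(533), np.int64(-331), np.int64(97)), (np.int64(172), np.int64(224), np.int64(528), np.int64(-322), np.int64(98)), (np.int64(142), np.int64(210), np.int64(512), np.int64(-417), np.int64(99)), (np.int64(139), np.int64(214), np.int64(526), np.int64(-418), np.int
[... 482 characters left out ...]
np.int64(474), np.int64(240), np.int64(512), np.int64(-323), np.int64(134)), (np.int64(473), np.int64(239), np.int64(514), np.int64(-321), np.int64(136)), (np.int64(475), np.int64(240), np.int64(511), np.int64(-325), np.int64(136)), (np.int64(474), np.int64(238), np.int64(516), np.int64(-322), np.int64(139)), (np.int64(471), np.int64(239), np.int64(513), np.int64(-314), np.int64(140)), (np.int64(476), np.int64(240), np.int64(510), np.int64(-326), np.int64(141)), (np.int64(475), np.int64(239), np.int64(513), np.int64(-323), np.int64(141)), (np.int64(476), np.int64(239), np.int64(512), np.int64(-326), np.int64(142)), (np.int64(475), np.int64(238), np.int64(515), np.int64(-323), np.int64(143))]
```

View pics/g3.png

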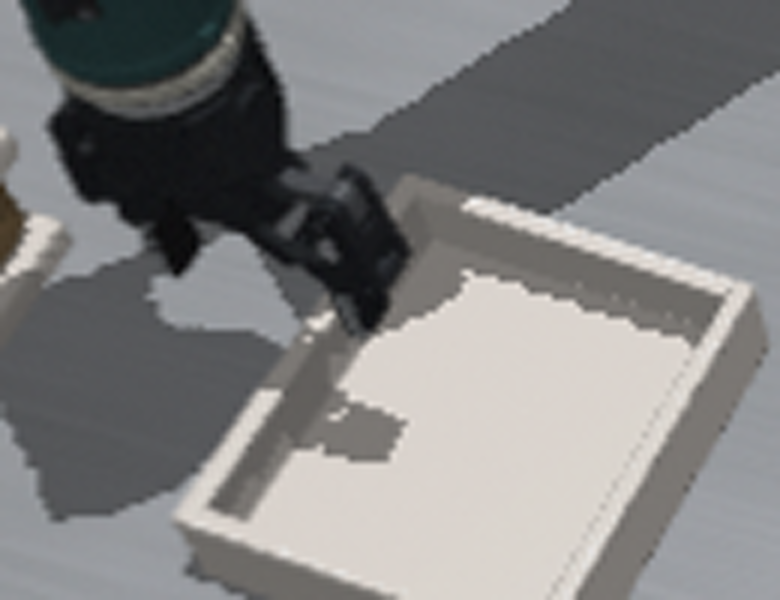

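The crop shows both open fingers hanging well above the floor and rim, with the inner tip at (372,335). So the true finger height is about 40 mm higher than reported. I'll descend part-way and re-measure.

Emit:
play_rows:
  moves:
    - [[0, 0, 0, 0, 0, 0.1, 85], [0, 0, 0, 0, 0, 0.1, 85], [0, 0, 0, 0, 0, 0.1, 85], [0, 0, 0, 0, 0, 0, 85], [0, 0, 0, 0, 0, 0, 85]]

```text
time: 6.65
tool_pos: [0.5195, -0.3758, 0.0055]
tcp_rot: [-0.084, -3.138, -0.003]
wrist_force: [-0.3, -0.8, -0.0]
width: 0.993
grip_force: 0.0
```

Run:
```python
from workcell import bot,vision
import numpy as np,cv2
from h import *
s=bot.read_state();p=s["tool_pos"];print(s["width"],p,s["wrist_force"],s["q"].round(3))
c=vision.read_camera("scene");W=cloud(c);im=c["image"].max(2)
m=(np.linalg.norm(W[...,:2]-p[:2],axis=-1)<.09)&(im<60)&(W[...,2]>.02)&(W[...,2]<.2)
v,u=np.nonzero(m); 
def zat(uv,y):
    a,b=ray(c,[uv],0)[0],ray(c,[uv],.2)[0]; return .2*(y-a[1])/(b[1]-a[1])
for near in((p[1]+.05),(p[1]-.05)):
    k=abs(W[v,u,1]-near)<.02; i=np.argsort(v[k])[-4:]
    print([(u[k][j],v[k][j],(W[v[k][j],u[k][j]]*1000).round().tolist(),round(zat((u[k][j],v[k][j]),near)*1000)) for j in i])
print("old",[(ray(c,[(172,226)],z)[0].round(3).tolist(),z) for z in(.05,.07,.09)])
```

```text
0.9933986914984534 [ 0.51945986 -0.37577187  0.00552188] [-0.32856393 -0.78927909 -0.01354808] [-0.665  0.372  1.831 -0.     0.942 -2.182]
[(np.int64(171), np.int64(230), [530.0, -332.0, 69.0], 80), (np.int64(174), np.int64(230), [528.0, -325.0, 69.0], 67), (np.int64(175), np.int64(230), [528.0, -321.0, 70.0], 62), (np.int64(174), np.int64(231), [529.0, -325.0, 66.0], 64)]
[(np.int64(145), np.int64(220), [521.0, -415.0, 65.0], 48), (np.int64(143), np.int64(221), [527.0, -416.0, 69.0], 53), (np.int64(144), np.int64(221), [520.0, -421.0, 57.0], 49), (np.int64(143), np.int64(222), [526.0, -419.0, 61.0], 51)]
old [([0.508, -0.346], 0.05), ([0.519, -0.335], 0.07), ([0.529, -0.324], 0.09)]
```

Emit:
play_rows:
  moves:
    - [[0, 0, 0, -0.01, 0, 0.08, 85], [0, 0, 0, 0, 0, 0.08, 85], [0, 0, 0, 0, 0, 0.06, 85], [0, 0, 0, 0, 0, 0, 0], [0, 0, 0, 0, 0, 0, 0]]
  newtons: 30

```text
time: 7.12
tool_pos: [0.5212, -0.3763, -0.0154]
tcp_rot: [-0.084, -3.139, -0.002]
wrist_force: [-0.5, 0.2, -0.3]
width: 0.745
grip_force: 0.0
```

Emit:
play_rows:
  moves:
    - [[0, 0, 0, 0, 0, 0, 0], [0, 0, 0, 0, 0, 0, 0], [0, 0, 0, 0, 0, 0, 0], [0, 0, 0, 0, 0, 0, 0], [0, 0, 0, 0, 0, 0, 0]]

```text
time: 7.53
tool_pos: [0.5222, -0.3772, -0.0139]
tcp_rot: [0.084, 3.14, -0.001]
wrist_force: [0.0, 0.4, 2.2]
width: 0.112
grip_force: 29.8
```

Emit:
play_rows:
  moves:
    - [[0, 0, 0, 0, 0, 0, 0], [0, 0, 0, 0, 0, 0, 0], [0, 0, 0, 0, 0, 0, 0]]

```text
time: 7.78
tool_pos: [0.5222, -0.3772, -0.0139]
tcp_rot: [0.084, 3.14, -0.001]
wrist_force: [-0.3, 0.4, 3.5]
width: 0.112
grip_force: 29.8
```

Emit:
play_rows:
  moves:
    - [[0, 0, 0, -0.01, 0.1, 0, 0], [0, 0, 0, -0.02, 0.2, 0, 0], [0, 0, 0, -0.02, 0.2, 0, 0], [0, 0, 0, -0.02, 0.2, 0, 0], [0, 0, 0, -0.02, 0.2, 0, 0]]

```text
time: 8.2
tool_pos: [0.5361, -0.2873, -0.0139]
tcp_rot: [0.084, 3.139, -0.003]
wrist_force: [-0.3, -2.9, 1.9]
width: 0.111
grip_force: 29.9
```

Emit:
play_rows:
  moves:
    - [[0, 0, 0, -0.02, 0.2, 0, 0], [0, 0, 0, -0.02, 0.2, 0, 0], [0, 0, 0, -0.02, 0.2, 0, 0], [0, 0, 0, -0.02, 0.2, 0, 0], [0, 0, 0, -0.02, 0.2, 0, 0]]

```text
time: 8.62
tool_pos: [0.5514, -0.1877, -0.0139]
tcp_rot: [0.084, 3.139, -0.002]
wrist_force: [-0.3, -3.4, 2.3]
width: 0.106
grip_force: 30.0
```

Emit:
play_rows:
  moves:
    - [[0, 0, 0, -0.02, 0.2, 0, 0], [0, 0, 0, -0.02, 0.2, 0, 0], [0, 0, 0, -0.01, 0.2, 0, 0], [0, 0, 0, 0, 0.1, 0, 0], [0, 0, 0, 0, 0, 0, 0]]

```text
time: 9.03
tool_pos: [0.5602, -0.1159, -0.0139]
tcp_rot: [0.082, 3.14, 0.002]
wrist_force: [0.0, 5.3, 4.1]
width: 0.11
grip_force: 30.3
```

```bash
cat > meas.py <<'E'
from workcell import bot,vision
import numpy as np,cv2
from h import *
s=bot.read_state();print(s["tool_pos"].round(4),s["wrist_force"].round(1),s["q"].round(2))
c=vision.read_camera("scene");t=vision.read_camera("top")
cv2.imwrite("pics/m.png",np.hstack([cv2.resize(x["image"][...,::-1],(400,300)) for x in(c,t)]))
R,o=frame((.5718,.1095),-.056)
W=cloud(c);v=c["image"].max(2); L=(W[...,:2]-o)@R
for lab,yy in (("tip",None),):
    m=(abs(W[...,2]-.049)<.006)&(abs(L[...,0])<.16)&(L[...,1]>-.45)&(L[...,1]<0)&(v>110)
    q=L[m].astype(np.float32)*1000; r=cv2.minAreaRect(q); print("rim rect tipper",r,len(q),"ranges",np.percentile(q,[1,99],axis=0).round(1).tolist())
E
python3 meas.py
```

```text
[ 0.5602 -0.1159 -0.0139] [0.  5.3 4.1] [-0.25  0.28  2.    0.    0.86 -1.77]
rim rect tipper ((-1.986602783203125, -140.460205078125), (203.7420196533203, 180.77706909179688), 0.15333597362041473) 752 ranges [[-101.6, -229.8], [99.2, -51.1]]
```

Emit:
play_rows:
  moves:
    - [[0, 0, 0, -0.01, 0.12, 0, 0], [0, 0, 0, -0.01, 0.15, 0, 0], [0, 0, 0, 0, 0.1, 0, 0], [0, 0, 0, 0, 0.05, 0, 0], [0, 0, 0, 0, 0, 0, 0]]

```text
time: 9.55
tool_pos: [0.5646, -0.0762, -0.014]
tcp_rot: [0.084, 3.139, -0.0]
wrist_force: [0.1, 0.6, 5.4]
width: 0.105
grip_force: 30.9
```

```bash
python3 meas.py
```

```text
[ 0.5646 -0.0762 -0.014 ] [0.1 0.6 5.4] [-0.18  0.28  2.    0.    0.86 -1.7 ]
rim rect tipper ((-0.12802886962890625, -101.08968353271484), (203.57034301757812, 180.4327850341797), 0.3766144812107086) 638 ranges [[-98.8, -190.0], [101.0, -11.9]]
```

Emit:
play_rows:
  moves:
    - [[0, 0, 0, 0, 0.03, 0, 0], [0, 0, 0, 0, 0, 0, 0], [0, 0, 0, 0, 0, 0, 40], [0, 0, 0, 0, 0, 0, 50], [0, 0, 0, 0, 0, 0, 50]]

```text
time: 10.07
tool_pos: [0.5631, -0.0733, -0.0153]
tcp_rot: [-0.085, -3.138, -0.001]
wrist_force: [-0.2, 0.2, 0.8]
width: 0.529
grip_force: 0.0
```

Emit:
play_rows:
  moves:
    - [[0, 0, 0, 0, 0, 0, 50], [0, 0, 0, 0, 0, 0, 50], [0, 0, 0, 0, 0, -0.1, 50], [0, 0, 0, 0, 0, -0.3, 50], [0, 0, 0, 0, 0, -0.36, 50]]

```text
time: 10.48
tool_pos: [0.561, -0.0731, 0.0598]
tcp_rot: [-0.084, -3.134, -0.002]
wrist_force: [-0.3, 0.7, -0.8]
width: 0.587
grip_force: 0.0
```

Emit:
play_rows:
  moves:
    - [[0, 0, 0, 0, 0, -0.36, 50], [0, 0, 0, 0, 0, -0.36, 50], [0, 0, 0, 0, 0, -0.36, 50], [0, 0, 0, 0, 0, -0.36, 50], [0, 0, 0, 0, 0, -0.36, 50]]

```text
time: 10.9
tool_pos: [0.5637, -0.0736, 0.2443]
tcp_rot: [0.084, 3.14, -0.0]
wrist_force: [1.6, -0.4, -0.3]
width: 0.59
grip_force: 0.0
```

Emit:
play_rows:
  moves:
    - [[0, 0, 0, 0, 0, -0.36, 50], [0, 0, 0, 0, 0, -0.36, 50], [0, 0, 0, 0, 0, -0.1, 50], [0, 0, 0, 0, 0, 0, 50], [0, 0, 0, 0, 0, 0, 50]]

```text
time: 11.32
tool_pos: [0.5642, -0.0737, 0.3241]
tcp_rot: [0.084, 3.139, -0.0]
wrist_force: [0.1, -0.9, -0.3]
width: 0.591
grip_force: 0.0
```

```bash
python3 meas.py
python3 - <<'E'
from workcell import vision
import numpy as np,cv2
from h import *
R,o=frame((.5718,.1095),-.056)
for n,b in(("scene",30),("top",30)):
    c=vision.read_camera(n);W=cloud(c);L=(W[...,:2]-o)@R;v=c["image"].max(2)
    # crank grip: dark, z~.26
    m=(W[...,2]>.235)&(W[...,2]<.28)&(L[...,0]<-.105)&(L[...,0]>-.23)&(L[...,1]>.05)&(L[...,1]<.13)&(v<70)
    print(n,m.sum(),np.percentile(L[m]*1000,[2,50,98],axis=0).round(),np.percentile(W[m][:,2]*1000,[2,50,98]).round())
    # knob bar top
    m=(abs(W[...,2]-.084)<.005)&(np.hypot(W[...,0]-.464,W[...,1]-.367)<.035)
    print("knob",m.sum(),[np.round(x,3).tolist() if not np.isscalar(x) else x for x in cv2.minAreaRect((W[m][:,:2]*1000).astype(np.float32))])
    w=m&(v>150); print("white",w.sum(),W[w].mean(0).round(4) if w.any() else 0)
E
```

```text
[ 0.5642 -0.0737  0.3241] [ 0.1 -0.9 -0.3] [-0.17  0.01  1.65  0.    1.48 -1.69]
rim rect tipper ((0.291534423828125, -98.62010955810547), (203.99081420898438, 180.79627990722656), 0.15864083170890808) 751 ranges [[-98.6, -188.7], [101.3, -9.8]]
scene 291 [[-204.   68.]
 [-145.   89.]
 [-109.   97.]] [239. 260. 265.]
knob 122 [[462.611, 366.015], [14.646, 56.518], 52.71842956542969]
white 4 [0.4464 0.378  0.0822]
top 319 [[-204.   64.]
 [-152.   86.]
 [-113.   94.]] [239. 261. 265.]
knob 133 [[463.234, 365.226], [15.162, 56.528], 52.48740768432617]
white 14 [0.4471 0.3785 0.0836]
```

Emit:
play_rows:
  moves:
    - [[0, 0, 0, 0.168, 0.272, 0, 50], [0, 0, 0, 0.168, 0.272, 0, 50], [0, 0, 0, 0.168, 0.272, 0, 50], [0, 0, 0, 0.168, 0.272, 0, 50], [0, 0, 0, 0.168, 0.272, 0, 50]]

```text
time: 11.93
tool_pos: [0.4859, 0.0675, 0.3215]
tcp_rot: [-0.085, -3.137, 0.0]
wrist_force: [-0.1, 0.6, -0.1]
width: 0.59
grip_force: 0.0
```

Emit:
play_rows:
  moves:
    - [[0, 0, 0, 0.168, 0.272, 0, 50], [0, 0, 0, 0.168, 0.272, 0, 50], [0, 0, 0, 0.168, 0.272, 0, 50], [0, 0, 0, 0.168, 0.272, 0, 50], [0, 0, 0, 0.168, 0.272, 0, 50]]

```text
time: 12.35
tool_pos: [0.4093, 0.2077, 0.3217]
tcp_rot: [-0.085, -3.138, 0.002]
wrist_force: [1.1, 0.2, -0.4]
width: 0.585
grip_force: 0.0
```

Emit:
play_rows:
  moves:
    - [[0, 0, 0, 0, 0, 0, 50], [0, 0, 0, 0, 0, 0, 50]]

```text
time: 12.52
tool_pos: [0.4097, 0.2078, 0.322]
tcp_rot: [-0.079, -3.138, 0.002]
wrist_force: [-0.5, 0.5, -0.5]
width: 0.583
grip_force: 0.0
```

Emit:
play_rows:
  moves:
    - [[0, 0, 0, 0, 0, 0.3, 50], [0, 0, 0, 0, 0, 0.3, 50], [0, 0, 0, 0, 0, 0.3, 50], [0, 0, 0, 0, 0, 0.15, 50], [0, 0, 0, 0, 0, 0, 50]]

```text
time: 12.93
tool_pos: [0.408, 0.2042, 0.2128]
tcp_rot: [-0.087, -3.131, 0.008]
wrist_force: [-0.6, -0.3, -0.5]
width: 0.583
grip_force: 0.0
```

Emit:
play_rows:
  moves:
    - [[0, 0, 0, 0, 0, 0.2, 50], [0, 0, 0, 0, 0, 0.2, 50], [0, 0, 0, 0, 0, 0, 50], [0, 0, 0, 0, 0, 0, 50]]

```text
time: 13.27
tool_pos: [0.4109, 0.206, 0.1784]
tcp_rot: [-0.086, -3.139, 0.002]
wrist_force: [-0.2, -0.3, 0.6]
width: 0.585
grip_force: 0.0
```

```bash
python3 meas.py
python3 - <<'E'
import cv2
from workcell import vision
c=vision.read_camera("scene")["image"][150:290,310:470,::-1];t=vision.read_camera("top")["image"][200:340,190:350,::-1]
import numpy as np
cv2.imwrite("pics/crank.png",np.hstack([cv2.resize(x,(400,350),interpolation=cv2.INTER_CUBIC) for x in(c,t)]))
E
```

```text
[0.4109 0.206  0.1784] [-0.2 -0.3  0.6] [ 0.41 -0.14  2.06 -0.    1.23 -1.11]
rim rect tipper ((0.427947998046875, -99.08379364013672), (202.90835571289062, 180.2895965576172), 0.20169244706630707) 751 ranges [[-98.7, -188.7], [101.0, -9.8]]
```

View pics/crank.png

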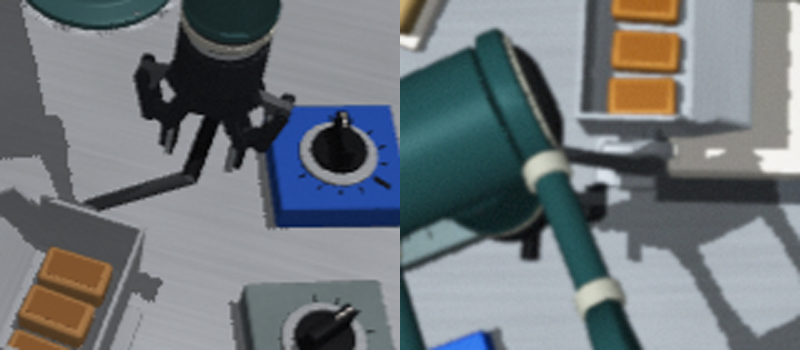

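The crank bar runs between the open fingers in the scene crop (fingers at (165,140) and (235,160), bar at (203,150)), and the biscuits are still in the pan. I'll swing the crank over now.

Emit:
play_rows:
  moves:
    - [[0, 0, 0, 0, -0.14, -0.06, 50], [0, 0, 0, 0, -0.14, -0.06, 50], [0, 0, 0, 0, -0.14, -0.06, 50], [0, 0, 0, 0, -0.15, -0.06, 50], [0, 0, 0, 0, -0.15, -0.06, 50]]

```text
time: 13.88
tool_pos: [0.4096, 0.1369, 0.2124]
tcp_rot: [0.083, 3.134, 0.008]
wrist_force: [2.6, 3.4, 0.9]
width: 0.583
grip_force: 2.2
```

Emit:
play_rows:
  moves:
    - [[0, 0, 0, 0, -0.1, -0.02, 50], [0, 0, 0, 0, -0.11, -0.01, 50], [0, 0, 0, 0, -0.11, -0.01, 50], [0, 0, 0, 0, 0, 0, 50], [0, 0, 0, 0, 0, 0, 50]]

```text
time: 14.3
tool_pos: [0.405, 0.1022, 0.2121]
tcp_rot: [-0.087, -3.139, 0.002]
wrist_force: [0.1, 0.3, -0.9]
width: 0.586
grip_force: 0.0
```

```bash
cat > cr.py <<'E'
from workcell import bot,vision
import numpy as np,cv2
from h import *
R,o=frame((.5718,.1095),-.056)
s=bot.read_state();p=s["tool_pos"];print("tool tipper",((p[:2]-o)@R).round(4),p[2].round(4),s["wrist_force"].round(1))
c=vision.read_camera("scene");W=cloud(c);L=(W[...,:2]-o)@R;im=c["image"].astype(int)
# crank arm x~-115: dark points between axle and bar
m=(abs(L[...,0]+.115)<.012)&(W[...,2]>.17)&(W[...,2]<.31)&(abs(L[...,1])<.12)&(im.max(2)<90)
r=np.hypot(L[m][:,1],W[m][:,2]-.16); a=np.arctan2(L[m][:,1],W[m][:,2]-.16)
k=(r>.06)&(r<.14); print("crank q~",(.75-np.median(a[k])).round(3),k.sum())
b=(im[...,0]>150)&(im[...,2]<90)&(im[...,0]-im[...,2]>80)&(abs(L[...,0])<.1)&(abs(L[...,1])<.2)
n,l,st,ce=cv2.connectedComponentsWithStats(b.astype(np.uint8))
for i in range(1,n):
    if st[i,4]>40: q=l==i; print("bisc",st[i,4],(np.median(L[q],0)*1000).round(),(np.median(W[q][:,2])*1000).round())
E
python3 cr.py
```

```text
tool tipper [-0.1661 -0.0166] 0.2121 [ 0.1  0.3 -0.9]
crank q~ 0.733 168
```

Working as planned: q≈0.73. Continue slowly.

Emit:
play_rows:
  moves:
    - [[0, 0, 0, 0, -0.08, 0.01, 50], [0, 0, 0, 0, -0.08, 0.01, 50], [0, 0, 0, 0, -0.08, 0.01, 50], [0, 0, 0, 0, -0.08, 0.01, 50], [0, 0, 0, 0, -0.08, 0.03, 50]]

```text
time: 14.77
tool_pos: [0.4033, 0.0624, 0.2055]
tcp_rot: [0.084, 3.14, 0.0]
wrist_force: [0.8, 1.9, 2.6]
width: 0.586
grip_force: 1.2
```

Emit:
play_rows:
  moves:
    - [[0, 0, 0, 0, -0.08, 0.03, 50], [0, 0, 0, 0, -0.08, 0.03, 50], [0, 0, 0, 0, -0.07, 0.03, 50], [0, 0, 0, 0, -0.07, 0.04, 50], [0, 0, 0, 0, -0.07, 0.04, 50]]

```text
time: 15.18
tool_pos: [0.4013, 0.0254, 0.1881]
tcp_rot: [0.085, 3.14, -0.0]
wrist_force: [1.9, 3.0, -0.7]
width: 0.589
grip_force: 1.7
```

Emit:
play_rows:
  moves:
    - [[0, 0, 0, 0, -0.05, 0.04, 50], [0, 0, 0, 0, -0.05, 0.03, 50], [0, 0, 0, 0, 0, 0, 50], [0, 0, 0, 0, 0, 0, 50], [0, 0, 0, 0, 0, 0, 50]]

```text
time: 15.6
tool_pos: [0.4005, 0.0158, 0.1815]
tcp_rot: [-0.084, -3.14, 0.001]
wrist_force: [0.3, -0.5, -0.4]
width: 0.585
grip_force: 0.0
```

```bash
python3 cr.py
```

```text
tool tipper [-0.1657 -0.1032] 0.1815 [ 0.3 -0.5 -0.4]
crank q~ 1.432 188
```

```bash
cat > bi.py <<'E'
from workcell import vision
import numpy as np,cv2
from h import *
R,o=frame((.5718,.1095),-.056)
for nm in("scene","top"):
    c=vision.read_camera(nm);W=cloud(c);L=(W[...,:2]-o)@R
    h=cv2.cvtColor(c["image"],cv2.COLOR_RGB2HSV)
    b=(h[...,0]<22)&(h[...,1]>120)&(h[...,2]>40)&(abs(L[...,0])<.2)&(abs(L[...,1])<.3)
    n,l,st,ce=cv2.connectedComponentsWithStats(b.astype(np.uint8))
    for i in range(1,n):
        if st[i,4]>15: q=l==i; print(nm,st[i,4],ce[i].round(),*(np.percentile(np.c_[L[q],W[q][:,2]]*1000,p,axis=0).round() for p in(5,50,95)))
E
python3 bi.py
```

```text
scene 551 [287. 277.] [ -57. -136.   16.] [ -14. -114.   31.] [ 16. -92.  35.]
scene 391 [280. 300.] [  32. -133.   17.] [  51. -106.   31.] [ 65. -78.  35.]
top 306 [195. 188.] [ 46. 243.  46.] [119. 264.  60.] [146. 295.  65.]
top 310 [337. 216.] [  29. -137.   26.] [  44. -110.   32.] [ 61. -84.  36.]
top 57 [336. 228.] [   8. -135.   29.] [  11. -106.   33.] [ 15. -85.  38.]
```

All three biscuits lie in the tray (flat, tops at about 32 mm). Swinging the pan back.

Emit:
play_rows:
  moves:
    - [[0, 0, 0, 0, 0.17, 0, 50], [0, 0, 0, 0, 0.17, 0, 50], [0, 0, 0, 0, 0.12, -0.08, 50], [0, 0, 0, 0, 0.12, -0.08, 50], [0, 0, 0, 0, 0.15, -0.06, 50]]

```text
time: 16.17
tool_pos: [0.4051, 0.088, 0.205]
tcp_rot: [0.084, 3.139, -0.006]
wrist_force: [-0.9, -4.4, 4.3]
width: 0.586
grip_force: 2.4
```

Emit:
play_rows:
  moves:
    - [[0, 0, 0, 0, 0.15, -0.06, 50], [0, 0, 0, 0, 0.16, -0.02, 50], [0, 0, 0, 0, 0.16, -0.02, 50], [0, 0, 0, 0, 0.16, 0.02, 50], [0, 0, 0, 0, 0.16, 0.02, 50]]

```text
time: 16.58
tool_pos: [0.4097, 0.1683, 0.2106]
tcp_rot: [0.083, 3.138, -0.002]
wrist_force: [1.4, -2.2, -0.7]
width: 0.587
grip_force: 1.4
```

Emit:
play_rows:
  moves:
    - [[0, 0, 0, 0, 0.15, 0.06, 50], [0, 0, 0, 0, 0.15, 0.06, 50], [0, 0, 0, 0, 0.12, 0.08, 50], [0, 0, 0, 0, 0.1, 0.08, 50], [0, 0, 0, 0, 0, 0, 50]]

```text
time: 17.0
tool_pos: [0.4105, 0.221, 0.1795]
tcp_rot: [-0.082, -3.138, 0.001]
wrist_force: [-0.2, 0.1, 0.1]
width: 0.587
grip_force: 0.0
```

```bash
python3 cr.py
```

```text
tool tipper [-0.1673  0.1023] 0.1795 [-0.2  0.1  0.1]
crank q~ 0.055 188
```

Emit:
play_rows:
  moves:
    - [[0, 0, 0, 0, 0.05, 0.02, 50], [0, 0, 0, 0, 0.03, 0, 50], [0, 0, 0, 0, 0, 0, 50], [0, 0, 0, 0, 0, 0, 50]]

```text
time: 17.38
tool_pos: [0.4114, 0.2247, 0.1782]
tcp_rot: [-0.085, -3.138, 0.009]
wrist_force: [-0.1, -8.3, -3.5]
width: 0.587
grip_force: 4.3
```

```bash
python3 cr.py
```

```text
tool tipper [-0.1666  0.1061] 0.1782 [-0.1 -8.3 -3.5]
crank q~ 0.03 186
```

Emit:
play_rows:
  moves:
    - [[0, 0, 0, 0, -0.17, 0, 50], [0, 0, 0, 0, 0, 0, 50], [0, 0, 0, 0, 0, -0.2, 50], [0, 0, 0, 0, 0, -0.3, 50], [0, 0, 0, 0, 0, -0.3, 50]]

```text
time: 17.85
tool_pos: [0.4106, 0.2107, 0.2598]
tcp_rot: [-0.086, -3.138, 0.0]
wrist_force: [0.5, -0.4, -0.2]
width: 0.584
grip_force: 0.0
```

Emit:
play_rows:
  moves:
    - [[0, 0, 0.239, 0, 0, -0.3, 50], [0, 0, 0.239, 0, 0, -0.3, 50], [0, 0, 0.239, 0, 0, 0, 50], [0, 0, 0.239, 0, 0, 0, 50], [0, 0, 0.239, 0, 0, 0, 50]]

```text
time: 18.27
tool_pos: [0.412, 0.2116, 0.3213]
tcp_rot: [1.014, 2.971, 0.005]
wrist_force: [-0.5, 0.9, 0.6]
width: 0.583
grip_force: 0.0
```

Emit:
play_rows:
  moves:
    - [[0, 0, 0, 0.1, 0.3, 0, 50], [0, 0, 0, 0.1, 0.32, 0, 50], [0, 0, 0, 0.11, 0.32, 0, 50], [0, 0, 0, 0.11, 0.32, 0, 50], [0, 0, 0, 0.11, 0.32, 0, 50]]

```text
time: 18.68
tool_pos: [0.4654, 0.3707, 0.3201]
tcp_rot: [1.006, 2.976, 0.003]
wrist_force: [1.3, -1.3, -0.2]
width: 0.587
grip_force: 0.0
```

Emit:
play_rows:
  moves:
    - [[0, 0, 0, 0, 0, 0, 50], [0, 0, 0, 0, 0, 0, 50]]

```text
time: 18.85
tool_pos: [0.465, 0.3702, 0.3188]
tcp_rot: [-1.003, -2.976, 0.001]
wrist_force: [-0.5, -0.3, -0.7]
width: 0.586
grip_force: 0.0
```

```bash
cat > kn.py <<'E'
from workcell import bot
from scipy.spatial.transform import Rotation as Ro
import numpy as np
s=bot.read_state();M=Ro.from_rotvec(s["tcp_rot"]).as_matrix();p=s["tool_pos"]
print(p.round(4),"yang",np.arctan2(M[1,1],M[0,1]).round(3),"z axis",M[:,2].round(3),"shift to knob",(M.T@(np.array([.4632,.366,p[2]])-p)).round(4),s["q"].round(2))
E
python3 kn.py; python3 cr.py
```

```text
[0.465  0.3702 0.3188] yang 0.921 z axis [-0.001 -0.    -1.   ] shift to knob [-0.0011 -0.0044  0.    ] [ 0.63  0.06  1.61  0.    1.47 -0.29]
tool tipper [-0.1213  0.2543] 0.3188 [-0.5 -0.3 -0.7]
crank q~ 0.025 188
```

Emit:
play_rows:
  moves:
    - [[0, 0, 0, -0.01, -0.045, 0.2, 50], [0, 0, 0, 0, 0, 0.28, 50], [0, 0, 0, 0, 0, 0.28, 50], [0, 0, 0, 0, 0, 0.28, 50], [0, 0, 0, 0, 0, 0.28, 50]]

```text
time: 19.32
tool_pos: [0.463, 0.3633, 0.1876]
tcp_rot: [1.007, 2.975, 0.002]
wrist_force: [0.4, -0.5, 0.1]
width: 0.584
grip_force: 0.0
```

Emit:
play_rows:
  moves:
    - [[0, 0, 0, 0, 0, 0.28, 50], [0, 0, 0, 0, 0, 0.28, 50], [0, 0, 0, 0, 0, 0.28, 50], [0, 0, 0, 0, 0, 0.2, 50], [0, 0, 0, 0, 0, 0, 50]]

```text
time: 19.73
tool_pos: [0.4594, 0.3607, 0.079]
tcp_rot: [-1.006, -2.971, 0.011]
wrist_force: [-1.0, -0.2, -0.8]
width: 0.584
grip_force: 0.0
```

Emit:
play_rows:
  moves:
    - [[0, 0, 0, 0, 0, 0, 50], [0, 0, 0, 0, 0, 0, 50]]

```text
time: 19.9
tool_pos: [0.4641, 0.3646, 0.0857]
tcp_rot: [1.006, 2.974, 0.004]
wrist_force: [-0.8, 0.4, 0.6]
width: 0.583
grip_force: 0.0
```

```bash
python3 kn.py
```

```text
[0.4641 0.3646 0.0857] yang 0.919 z axis [ 0.002  0.002 -1.   ] shift to knob [0.0015 0.0006 0.    ] [ 0.62  0.19  1.9  -0.    1.05 -0.29]
```

Emit:
play_rows:
  moves:
    - [[0, 0, 0, 0.01, 0, 0.17, 50], [0, 0, 0, 0, 0, 0.17, 50], [0, 0, 0, 0, 0, 0.17, 50], [0, 0, 0, 0, 0, 0.15, 50], [0, 0, 0, 0, 0, 0, 50]]

```text
time: 20.32
tool_pos: [0.4617, 0.3645, 0.0171]
tcp_rot: [-1.005, -2.976, 0.002]
wrist_force: [-0.5, -1.0, -0.2]
width: 0.587
grip_force: 0.0
```

Emit:
play_rows:
  moves:
    - [[0, 0, 0, 0, 0, 0, 50], [0, 0, 0, 0, 0, 0, 0], [0, 0, 0, 0, 0, 0, 0], [0, 0, 0, 0, 0, 0, 0], [0, 0, 0, 0, 0, 0, 0]]
  newtons: 30

```text
time: 20.73
tool_pos: [0.4634, 0.3659, 0.0196]
tcp_rot: [1.004, 2.975, 0.003]
wrist_force: [-0.4, -0.9, 7.3]
width: 0.156
grip_force: 32.5
```

Emit:
play_rows:
  moves:
    - [[0, 0, 0, 0, 0, 0, 0], [0, 0, 0, 0, 0, 0, 0], [0, 0, 0, 0, 0, 0, 0]]

```text
time: 20.98
tool_pos: [0.4634, 0.3659, 0.0196]
tcp_rot: [1.004, 2.975, 0.003]
wrist_force: [0.2, -1.6, 6.1]
width: 0.156
grip_force: 32.5
```

```bash
python3 kn.py
```

```text
[0.4634 0.3659 0.0196] yang 0.92 z axis [ 0.002  0.002 -1.   ] shift to knob [ 0.0002 -0.     -0.    ] [ 0.63  0.27  1.94 -0.    0.93 -0.29]
```

Emit:
play_rows:
  moves:
    - [[0, 0, 0.2, 0, 0, 0, 0], [0, 0, 0.2, 0, 0, 0, 0], [0, 0, 0.2, 0, 0, 0, 0], [0, 0, 0.2, 0, 0, 0, 0], [0, 0, 0.2, 0, 0, 0, 0]]

```text
time: 21.4
tool_pos: [0.463, 0.3656, 0.0195]
tcp_rot: [1.716, 2.631, 0.002]
wrist_force: [-2.6, -1.9, 7.8]
width: 0.159
grip_force: 32.8
```

Emit:
play_rows:
  moves:
    - [[0, 0, 0.2, 0, 0, 0, 0], [0, 0, 0.2, 0, 0, 0, 0], [0, 0, 0.2, 0, 0, 0, 0], [0, 0, 0.2, 0, 0, 0, 0], [0, 0, 0.2, 0, 0, 0, 0]]

```text
time: 21.82
tool_pos: [0.4625, 0.3655, 0.0195]
tcp_rot: [2.314, 2.125, 0.001]
wrist_force: [-3.2, -1.9, 9.1]
width: 0.16
grip_force: 33.0
```

Emit:
play_rows:
  moves:
    - [[0, 0, 0.2, 0, 0, 0, 0], [0, 0, 0.2, 0, 0, 0, 0], [0, 0, 0.18, 0, 0, 0, 0], [0, 0, 0, 0, 0, 0, 0], [0, 0, 0, 0, 0, 0, 0]]

```text
time: 22.23
tool_pos: [0.4622, 0.3655, 0.0195]
tcp_rot: [-2.593, -1.774, -0.001]
wrist_force: [-4.3, -2.4, 9.8]
width: 0.158
grip_force: 33.0
```

```bash
python3 kn.py
```

```text
[0.4622 0.3655 0.0195] yang -0.371 z axis [ 0.     0.001 -1.   ] shift to knob [0.0008 0.0007 0.    ] [0.63 0.27 1.94 0.   0.93 1.  ]
```

Emit:
play_rows:
  moves:
    - [[0, 0, 0, 0, 0, 0, 50], [0, 0, 0, 0, 0, 0, 50], [0, 0, 0, 0, 0, 0, 50], [0, 0, 0, 0, 0, 0, 50], [0, 0, 0, 0, 0, 0, 50]]

```text
time: 22.65
tool_pos: [0.4621, 0.365, 0.0173]
tcp_rot: [2.593, 1.774, -0.001]
wrist_force: [0.0, 0.4, 0.2]
width: 0.586
grip_force: 0.0
```

Emit:
play_rows:
  moves:
    - [[0, 0, 0, 0, 0, -0.15, 50], [0, 0, 0, 0, 0, -0.25, 50], [0, 0, 0, 0, 0, -0.3, 50], [0, 0, 0, 0, 0, -0.3, 50], [0, 0, 0, 0, 0, -0.3, 50]]

```text
time: 23.07
tool_pos: [0.4618, 0.3648, 0.1484]
tcp_rot: [2.593, 1.774, -0.002]
wrist_force: [0.4, 0.6, 0.7]
width: 0.586
grip_force: 0.0
```

Emit:
play_rows:
  moves:
    - [[0, 0, 0, 0.25, 0, -0.25, 50], [0, 0, 0, 0.25, 0, -0.25, 50], [0, 0, 0, 0.25, 0, -0.25, 50], [0, 0, 0, 0.25, 0, 0, 50], [0, 0, 0, 0.25, 0, 0, 50]]

```text
time: 23.48
tool_pos: [0.5092, 0.4838, 0.2259]
tcp_rot: [-2.592, -1.774, -0.009]
wrist_force: [1.3, -0.5, 0.0]
width: 0.583
grip_force: 0.0
```

Emit:
play_rows:
  moves:
    - [[0, 0, 0, 0, 0, 0, 50], [0, 0, 0, 0, 0, 0, 50], [0, 0, 0, 0, 0, 0, 50], [0, 0, 0, 0, 0, 0, 50], [0, 0, 0, 0, 0, 0, 50]]

```text
time: 23.9
tool_pos: [0.5071, 0.4806, 0.2224]
tcp_rot: [2.593, 1.773, -0.001]
wrist_force: [-0.1, -0.5, 0.4]
width: 0.585
grip_force: 0.0
```

```bash
python3 meas.py; python3 cr.py; python3 bi.py
python3 - <<'E'
from workcell import vision
import numpy as np,cv2
from h import *
for n in("scene","top"):
    c=vision.read_camera(n);W=cloud(c);v=c["image"].max(2)
    m=(abs(W[...,2]-.084)<.005)&(np.hypot(W[...,0]-.464,W[...,1]-.367)<.035)
    if m.sum()>10: print("knob",m.sum(),cv2.minAreaRect((W[m][:,:2]*1000).astype(np.float32))); w=m&(v>150); print("white",w.sum(),W[w].mean(0))
cv2.imwrite("pics/fin.png",c["image"][...,::-1])
c=vision.read_camera("scene")["image"][...,::-1]; cv2.imwrite("pics/fin.png",np.hstack([cv2.resize(x,(400,300)) for x in(c,cv2.imread("pics/fin.png"))]))
E
```

```text
[0.5071 0.4806 0.2224] [-0.1 -0.5  0.4] [ 0.72  0.29  1.51 -0.    1.34  1.09]
rim rect tipper ((0.0746002197265625, -98.39505767822266), (202.9471435546875, 181.6881866455078), 0.12048900872468948) 737 ranges [[-98.7, -188.5], [100.7, -9.9]]
tool tipper [-0.0852  0.3672] 0.2227 [-0.1  0.3  0.3]
crank q~ 0.029 191
scene 28 [284. 265.] [ -62. -138.   28.] [ -45. -136.   30.] [ -29. -133.   34.]
scene 59 [278. 283.] [ -15. -138.   12.] [  13. -133.   27.] [  17. -114.   34.]
scene 390 [280. 301.] [  32. -134.   16.] [  51. -106.   30.] [ 65. -78.  34.]
top 271 [195. 188.] [ 46. 242.  46.] [115. 263.  59.] [146. 297.  64.]
top 227 [340. 216.] [  28. -137.   25.] [  43. -118.   32.] [  61. -100.   36.]
top 236 [340. 234.] [ -20. -138.   28.] [  -4. -119.   32.] [ 14. -99.  36.]
top 276 [339. 251.] [ -64. -138.   26.] [ -50. -117.   32.] [-31. -89.  36.]
knob 130 ((463.33001708984375, 365.993896484375), (56.724246978759766, 16.351356506347656), 67.81077575683594)
white 0 [nan nan nan]
knob 126 ((462.8175048828125, 365.0995178222656), (57.36130142211914, 13.680031776428223), 68.99632263183594)
white 6 [0.46808228 0.38164956 0.08426188]<stdin>:7: RuntimeWarning: Mean of empty slice.
  ret = um.true_divide(
```

View pics/fin.png

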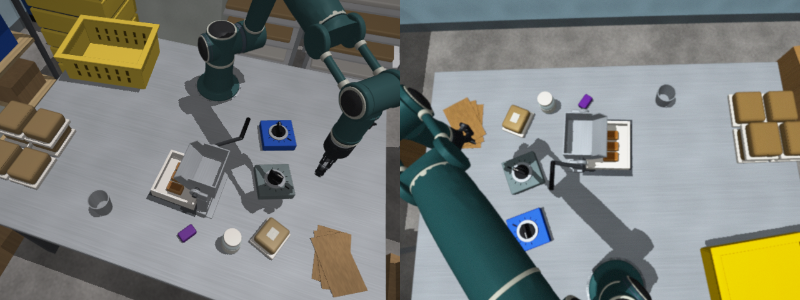

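The final picture shows the three biscuits in the tray under the upright pan (right half, (612,145)). The knob bar lies at 68–69°, which is the long mark. The pack, jar and cup have not moved, and the arm is clear of everything.

```bash
python3 -c "
from workcell import bot
print(bot.finish_job())"
```

```text
the job is handed in; nothing more can be done
None
```

I handed the job in at about 24 s, and no verdict came back. By camera the tray is within about 2 mm of its spot, all three biscuits are in it, the pan reads about 0.03 rad from upright, and the knob points at the long mark.

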